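# Clamp a heatsink into its assembly jig

### The arm

A 7-joint arm with a two-finger parallel gripper is mounted at the origin on the work surface. World frame = base frame: x ahead of the robot, y to its left, z up, the work surface at z = 0. Lengths are in mm, angles in rad, forces in N, time in s.
With the tool pointing down it reaches from about 400 to 850 mm from the base axis. Payload 4.4 kg.
Tool frame: the origin (TCP) lies at the very end of the fingers, on their centre line; the grasp point (between the pads) lies 19 mm behind it (env.grip_point_offset is the distance from the TCP to the grasp point, in mm); z points along the fingers, y is the direction in which the jaws open and shut (so a half turn about z gives the same grasp; the last joint's range is limited). The gripper opens to 94 mm and grips with 3 to 60 N. Pads are 16 mm wide; open, the fingers measure 119 mm over their backs; the gripper's body (75 mm by 177 mm) begins 78 mm behind the grasp point.
Start: joints at [1.106, 0.628, 0.038, 1.517, -0.027, 0.996, -0.02], TCP at [252.432, -598.996, 205.478] pointing down, gripper open.
Joint ranges: [-3.06, 3.06], [-0.37, 2.12], [-1.25, 1.32], [0.18, 2.47], [-1.1, 4.24], [0.23, 1.98], [-2.94, 2.94]. Speed limits (rad/s): [2.57, 2.57, 3.14, 3.14, 3.14, 3.14, 3.14].

### API

Orientations are given as a unit quaternion [w, x, y, z].
In Python, from station import env, camera, calibration gives the robot as it stands.
- The arm moves only by the tool carry_out, never from a script. Its argument "series" is a list that holds one entry, the list of rows, each a list of 5 numbers: the shift along the tool's x, y, z in mm, then the turn about the tool's z in rad, then the closure, from -1 (fully open) to 1 (shut), so that 0 is half open. A call has exactly 10 rows; each row shifts and turns the commanded pose from where the row before left it, along the tool's axes as they then stand; what a row does not reach is not made up. A row lasts 1/10 s, in which the tool goes at most 50 mm and 8.59 degrees, less where a joint would pass 70% of its speed; a pose out of reach is approached as far as the arm can. A call with a gripper value outside its range is refused whole. The fingers move at their own pace and stop on an object; the grip force is fixed at half the most. Time passes only in rows, so rows that do not move let the fingers close, or fill a call up. It gives the time, the measured TCP pose, the force and the opening at its end, in the units of the state.
- env.sense(): the state, without advancing time (a new reading comes with each control period).
- camera(name): name is "scene" or "top" or "wrist"; returns (picture, depth): 400x640x3 uint8, red, green, blue; 400x640 float32, mm along the optical axis (not along the pixel's ray), 0 where there is no reading.
- calibration(name): a dict with "mtx" (3x3 intrinsics, pixels), "rvec" (rotation vector, rad) and "tvec" (3), from world to camera coordinates, as OpenCV has them. Camera axes: x right, y down, z forward; pixel columns grow to the right and rows downward; lengths in mm; the calibration is good to about 2 mm. A picture is of the moment at which its call begins: read the wrist's pose just before it. calibration takes no time and is no camera call; for the wrist camera it gives the pose at the moment of the call.
- env.hand_in(): hands the job in, once; it reports no verdict.
The state is a dict: "clock": time; "joints": joint angles; "joint_vel": joint speeds; "joint_torque": joint torques, N m; "tcp_pos": TCP position; "ee_rot": TCP orientation; "wrist_force": force on the tool from outside, world axes, zero at the start; "ft_torque": the same for the moment, N m; "opening": opening from 0.0 (shut) to 1.0 (fully open).
Only numpy, scipy, OpenCV 4.12 (cv2) and the standard library are available. Lean on these libraries where they do the work, as an engineer would, in place of code of your own. Each camera call takes 0.05 s, during which the arm holds its last target.

### The job

An amplifier heatsink is to be held in the jig while its transistors are screwed on: push it fully home against the jig's end stop, then slide the rail clamp's free jaw down, pressing its arm close to the bar, until the foot sits on the heatsink and the jaw tilts and binds. Then screw the handle clockwise until it is firmly hand-tight, about half a turn past the bind. Do not bang, force or overtighten anything, and leave the other things on the bench alone.

Things in the scene. Friction and masses are not known exactly. Their poses are not given: they have to be found in the camera images.
- jig: aluminium jig fixed to the bench, plate 280 x 130 x 12 mm. Origin on the bench top below the clamp's spindle axis; x runs from the open end (robot's side) to the end stop (face at x = +60 mm, top z = 36 mm), z up. Side rails (tops z = 24 mm, 74 mm apart) guide the heatsink along x. The upright rail clamp's bar (20 mm square) stands at x = +100 mm, top z = 182 mm, in a foot block 36 mm high
- heatsink_centre (a point): centre (half-way up) of the loose aluminium heatsink between the side rails: 120 mm along the jig's x, 70 wide, 40 high, about 0.6 kg, standing on the plate (top 52 mm above the bench). Solid core 28 mm wide; the fins are 6 mm lower. Home against the stop = x 0 in the jig's frame; it starts 12 to 35 mm short (-x). Shut fingertips can push its near end face; it slides with 2 to 5 N
- jaw_push (a point): spot on top of the sliding jaw's arm where a thumb presses, 24 mm from the bar's axis. Arm 24 mm wide and thick, from the collar round the bar (34 wide, 52 high, top flush) 100 mm to the jig's -x. Pressed here it slides with 5 to 15 N, 30 to 75 mm in all; 6 mm after the foot meets the work it has tilted and binds: the force rises steeply, 20 N is enough. Pressed at the spindle it jams early
- handle_top (a point): middle of the top of the clamp's upright round handle (fluted black plastic, 28 mm diameter, 60 mm long below this point; grip it 20 mm below the top), on the spindle axis, 100 mm from the bar's axis, about level with the bar's top when clamped, free finger room all round. Pressing down or pulling up on it while turning frees the jaw: let the height follow. The spindle ends in a 24 mm foot
- handle (a joint): turn of handle and spindle (rad), clockwise from above = growing = tightening; 5 mm of spindle a turn, 12 mm of thread left. Free turning takes 0.04 N m, firmly tight some 0.2 N m. At the bind the foot bears with 10 to 15 N; each radian more adds about 11 N: half a turn past the bind is firmly hand-tight (50 N), under a quarter turn is loose, over a turn and a quarter marks the aluminium
- heatsink: the heatsink as a part: origin at the middle of its underside, x along its length
- mug: white mug, 80 mm across, 90 mm high, a bystander
- tape: roll of clear tape lying flat, 90 mm across, 24 mm high, a bystander
- bin: small open blue parts bin, 100 x 110 x 55 mm, a bystander
- screwdriver: black screwdriver lying on the bench, 190 mm long, a bystander
There are look-alikes about, which are no part of the job. Of the things that look like the heatsink, the middle-sized one is meant.

How it is judged (in metres and radians):
On the way, in this order (a step that is already met when the one before it is completed fails the run):
1. the heatsink is home against the end stop (within 2 mm) (x of heatsink_centre in the frame of jig above -0.002 m and z of heatsink_centre in the frame of jig between 0.029 and 0.035 m), for 0.2 s.
2. the jaw has been slid down and has bound: its foot bears on the heatsink with more than 6 N, the heatsink still home (within 3 mm) (x of heatsink_centre in the frame of jig above -0.003 m and z of heatsink_centre in the frame of jig between 0.029 and 0.035 m and contact force between foot_pad and heatsink above 6 N), for 0.2 s.
At the end, for the whole second after the job is handed in: the heatsink stands flat in the jig within 3 mm of the end stop, and the clamp, jaw bound on its bar, holds it by itself: its foot presses on the heatsink with 30 to 100 N, all at rest (x of heatsink_centre in the frame of jig above -0.003 m and z of heatsink_centre in the frame of jig between 0.029 and 0.035 m and contact force between foot_pad and heatsink between 30 and 100 N and velocity of joint handle below 0.1 rad/s and linear speed of heatsink below 0.01 m/s); the robot touches nothing.
It fails at once if the heatsink is shoved by the robot with more than 40 N (contact force between any of the arm, the fingers and heatsink above 40 N).
It fails at once if the robot forces the jaw down with more than 36 N on its arm (contact force between any of the arm, the fingers and jaw_arm above 36 N).
It fails at once if the clamp is wrung so tight that it presses with more than 120 N (contact force between foot_pad and heatsink above 120 N).
It fails at once if the mug, the tape roll, the bin or the screwdriver is moved by more than 20 mm (distance of any of mug, tape, bin, screwdriver from where it was at the start of the episode above 0.02 m).
It also fails if it takes over 72 s, if anything falls off the work surface, if the arm or the gripper's body presses on something with over 40 N, if the wrist force passes 120 N, or if a joint passes its speed limit or range.

## Working session

There is one attempt and no reset: what is moved stays moved. The work goes in short steps, Python scripts to look and compute and a tool call to move; the robot and the scene stay as the last step left them, time stands still between calls to the robot, and variables do not carry over. Pictures are saved under pics/ and viewed, and the job is handed in when it is done.

Besides the shell and the picture viewer there is one more tool, called as name(argument=value, ...) on one line, values as JSON. carry_out: Moves the arm, as the interface text tells. Its arguments: {"type":"object","properties":{"series":{"type":"array"}},"required":["series"]}

```bash
ls; mkdir -p pics; python3 - <<'E'
from station import env,camera,calibration
import cv2,numpy as np
print(env.sense())
for n in ("scene","top","wrist"):
    p,d=camera(n); cv2.imwrite(f"pics/{n}0.png",p[:,:,::-1]); np.save(f"pics/{n}0.npy",d)
    c=calibration(n); print(n,c)
    np.savez(f"pics/{n}0c.npz",**c)
E
```

```text
pics
{'clock': 0.0, 'joints': array([ 1.10620936,  0.62929844,  0.03842861,  1.5183696 , -0.02698079,
        0.99631768, -0.01999937]), 'joint_vel': array([ 2.95782720e-04, -8.53693644e-04,  1.13821000e-03, -1.27074946e-03,
        9.66991869e-04,  5.37418221e-06, -5.08029418e-04]), 'joint_torque': array([ 2.58178770e-04, -5.49727356e+01,  1.14418253e+00, -1.86631930e+01,
       -5.20966435e-02,  2.37178802e-02,  1.58664297e-04]), 'tcp_pos': array([ 252.16088502, -598.36099734,  204.58429925]), 'ee_rot': array([-9.15972375e-04,  9.80184299e-01,  1.98085490e-01, -2.00782726e-04]), 'wrist_force': array([0.08396859, 0.09259283, 0.97242139]), 'ft_torque': array([ 0.05401915, -0.01087361, -0.00988275]), 'opening': 0.9996578860704131}
scene {'mtx': array([[408.4459705 ,   0.        , 323.81594405],
       [  0.        , 408.4459705 , 194.18265557],
       [  0.        ,   0.        ,   1.        ]]), 'rvec': array([ 1.00133706,  2.41746242, -1.03508978]), 'tvec': array([ 389.90997007, -183.60668244, 1327.69255172])}
top {'mtx': array([[432.98404295,   0.        , 310.50219048],
       [  0.        , 432.98404295, 206.8265438 ],
       [  0.        ,   0.        ,   1.        ]]), 'rvec': array([ 2.21348856, -2.17825016,  0.13073412]), 'tvec': array([  -7.16976495,  581.86057076, 1055.019927  ])}
wrist {'mtx': array([[316.0083577 ,   0.        , 320.96305474],
       [  0.        , 316.0083577 , 198.08694766],
       [  0.        ,   0.        ,   1.        ]]), 'rvec': array([-2.43435566,  1.61655825,  0.20838839]), 'tvec': array([-647.7720143 ,  -24.84827795,  390.54370744])}
```

View pics/scene0.png

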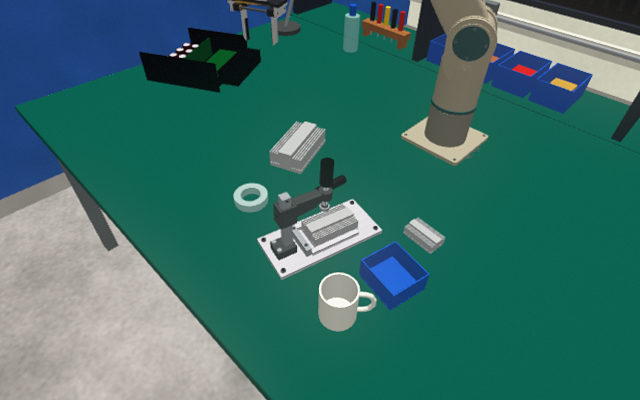

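View pics/top0.png

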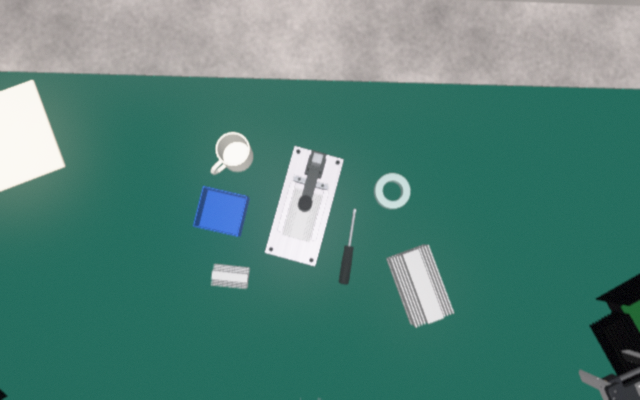

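View pics/wrist0.png

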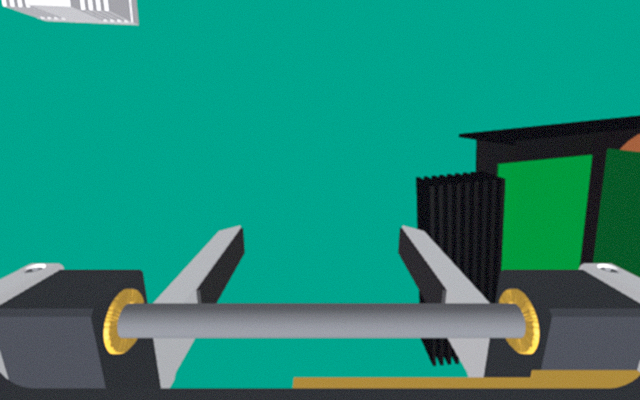

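Candidates for the heatsink in the top view are the one in the jig (300,212), a larger one (420,285) and a smaller one (230,276). I choose the one between the jig rails, which is also the middle-sized one. I'll check that choice in a close crop.

```bash
python3 - <<'E'
import cv2
p=cv2.imread("pics/top0.png"); c=p[140:275,255:355]; cv2.imwrite("pics/topc.png",cv2.resize(c,None,fx=4.4,fy=4.4,interpolation=cv2.INTER_CUBIC))
p=cv2.imread("pics/scene0.png"); c=p[150:285,250:390]; cv2.imwrite("pics/scenec.png",cv2.resize(c,None,fx=4.4,fy=4.4,interpolation=cv2.INTER_CUBIC))
E
```

```text
(no output)
```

View pics/topc.png

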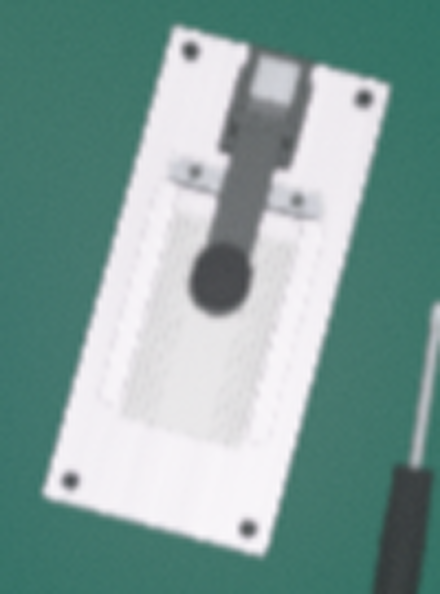

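View pics/scenec.png

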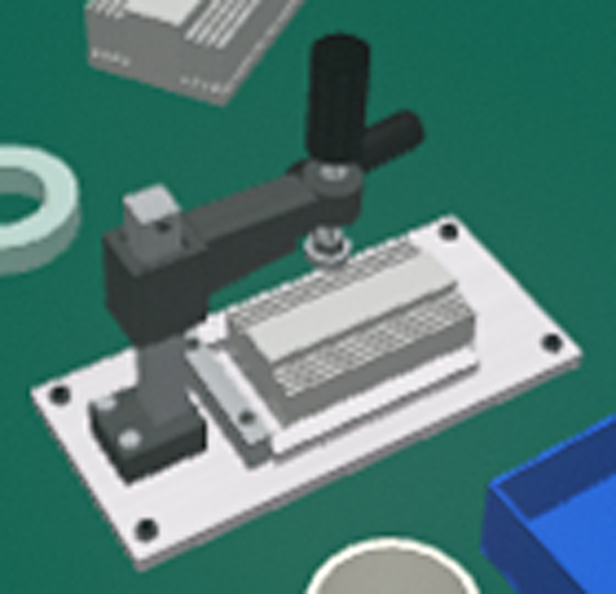

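```bash
cat > h.py <<'E'
import numpy as np,cv2
def load(n):
    c=np.load(f"pics/{n}c.npz"); return c
def ray(c,uv,z=None,depth=None):
    R=cv2.Rodrigues(c["rvec"])[0]; t=c["tvec"].ravel(); K=c["mtx"]
    r=np.linalg.inv(K)@[uv[0],uv[1],1.]
    o=-R.T@t; d=R.T@r
    return o+d*(depth if depth is not None else (z-o[2])/d[2])
def proj(c,P): return cv2.projectPoints(np.array(P,float).reshape(-1,3),c["rvec"],c["tvec"],c["mtx"],None)[0].reshape(-1,2)
E
python3 - <<'E'
from h import *
c=load("top0"); d=np.load("pics/top0.npy")
f=lambda x,y:((x+.5)/4.4-.5+255,(y+.5)/4.4-.5+140)
cor={k:ray(c,f(*v),12) for k,v in dict(TL=(175,27),TR=(390,87),BL=(43,494),BR=(265,556)).items()}
print({k:v.round(1) for k,v in cor.items()})
ax=(cor['TL']+cor['TR']-cor['BL']-cor['BR'])/2; print(np.linalg.norm(ax),np.degrees(np.arctan2(ax[1],ax[0])))
ay=(cor['TL']+cor['BL']-cor['TR']-cor['BR'])/2; print(np.linalg.norm(ay),np.degrees(np.arctan2(ay[1],ay[0])))
print("centre",sum(cor.values())/4)
def dp(n,x,y):
    u,v=f(x,y); dd=d[int(round(v)),int(round(u))]; print(n,dd,ray(c,(u,v),depth=dd).round(1))
print("bar",ray(c,f(274,80),182)); dp("bar",274,80); dp("bar",272,84)
for q in [(220,272),(218,290),(210,275),(228,270)]: dp("handle",*q)
for q in [(250,160),(243,190),(235,215)]: dp("arm",*q)
for q in [(180,430),(170,400)]: dp("hs",*q)
for q in [(190,178),(300,205),(180,173)]: dp("stop",*q)
e=[ray(c,f(*q),z) for q,z in (((122,412),46),((240,446),46),((180,430),52))]; print(np.round(e,1))
# depth segmentation of the handle
R=cv2.Rodrigues(c["rvec"])[0]
vv,uu=np.mgrid[140:275,255:355]
P=np.array([ray(c,(u,v),depth=d[v,u]) for u,v in zip(uu.ravel(),vv.ravel())])
for lo,hi in ((130,150),(150,175),(175,190),(190,300)):
    m=(P[:,2]>lo)&(P[:,2]<hi); print(lo,hi,m.sum(),P[m].mean(0).round(1),np.median(P[m],0).round(1))
E
```

```text
{'TL': array([738.3,  45.1,  12. ]), 'TR': array([705.8, -80.1,  12. ]), 'BL': array([468.3, 115. ,  12. ]), 'BR': array([435.1, -11.2,  12. ])}
279.08611515258116 -14.393075975678332
129.91128851996618 75.3540630282478
centre [586.8979682   17.18046557  12.        ]
bar [674.62844639  -4.43801812 182.        ]
bar 933.098 [675.2  -4.6 179. ]
bar 924.1346 [671.5  -3.2 187.7]
handle 868.8466 [575.   21.6 234.2]
handle 867.9672 [566.7  22.4 234.4]
handle 870.2925 [573.7  26.1 232.5]
handle 870.60693 [576.1  17.9 232.7]
arm 950.81555 [638.7   5.8 157.8]
arm 948.6282 [623.5   9.1 158.6]
arm 948.92773 [611.   12.9 157.1]
hs 1039.7938 [505.1  38.2  56.1]
hs 1045.0063 [521.5  44.   52.1]
stop 1069.9252 [646.6  35.   37.8]
stop 1069.9369 [632.3 -27.   38.8]
stop 1069.5787 [649.2  40.7  38.2]
[[514.6  70.3  46. ]
 [496.9   5.   46. ]
 [505.1  38.2  52. ]]
130 150 20 [642.7   3.8 142.5] [663.9   3.5 144.1]
150 175 487 [638.9   4.4 157.4] [639.5   6.  157.2]
175 190 107 [666.4  -2.3 182.2] [673.9  -4.5 182.6]
190 300 165 [574.7  20.8 232.7] [574.2  20.8 233.6]
```

```bash
python3 - <<'E'
from h import *
from station import env
from scipy.spatial.transform import Rotation as Ro
c=load("wrist0"); R=cv2.Rodrigues(c["rvec"])[0]; o=-R.T@c["tvec"].ravel()
s=env.sense(); T=Ro.from_quat(s["ee_rot"][[1,2,3,0]]).as_matrix()
print("cam in tool",T.T@(o-s["tcp_pos"]),"axis",T.T@R.T[:,2]); print(T.round(3), env.grip_point_offset)
c=load("scene0"); R=cv2.Rodrigues(c["rvec"])[0]; print("scenecam",-R.T@c["tvec"].ravel())
E
```

```text
cam in tool [  74.20439289   -1.65585726 -178.8547719 ] axis [-2.52393811e-01  4.28175333e-04  9.67624504e-01]
[[ 0.922  0.388 -0.001]
 [ 0.388 -0.922  0.001]
 [-0.    -0.001 -1.   ]] 18.8
scenecam [1066.00854243  476.53407234  764.88546585]
```

carry_out(series=[[[20, -22, 0, 0, 1], [33, -36, 0, 0, 1], [33, -36, 0, 0, 1], [33, -36, 0, 0, 1], [33, -36, 0, 0, 1], [33, -36, 0, 0, 1], [33, -36, 0, 0, 1], [33, -36, 0, 0, 1], [33, -36, 0, 0, 1], [33, -36, 0, 0, 1]]])

```text
clock: 1.15
tcp_pos: [410.5, -155.2, 205.6]
ee_rot: [0.0, 0.98, 0.198, 0.0]
wrist_force: [0.2, -0.8, -0.4]
opening: 0.185
```

carry_out(series=[[[27, -28, 0, 0, 1], [27, -28, 0, 0, 1], [27, -28, 0, 0, 1], [27, -28, 0, 0, 1], [15, -15, 0, 0, 1], [0, 0, 0, -0.14, 1], [0, 0, 0, -0.14, 1], [0, 0, 0, -0.14, 1], [0, 0, 0, -0.14, 1], [0, 0, 0, -0.14, 1]]])

```text
clock: 2.15
tcp_pos: [474.0, 7.7, 205.4]
ee_rot: [-0.0, 0.851, 0.525, -0.0]
wrist_force: [-0.3, 0.5, 0.3]
opening: 0.003
```

carry_out(series=[[[0, 0, 0, -0.14, 1], [0, 0, 0, -0.14, 1], [0, 0, 0, -0.14, 1], [0, 0, 0, -0.14, 1], [0, 0, 0, -0.14, 1], [0, 0, 0, -0.14, 1], [0, 0, 0, -0.14, 1], [0, 0, 0, -0.14, 1], [0, 0, 0, -0.14, 1], [0, 0, 0, -0.14, 1]]])

```text
clock: 3.15
tcp_pos: [474.1, 7.6, 205.4]
ee_rot: [-0.0, 0.313, 0.95, -0.0]
wrist_force: [0.7, 0.3, 1.3]
opening: 0.007
```

```bash
cat > look.py <<'E'
import sys
from h import *
from station import env,camera,calibration
def look(n,tag):
    s=env.sense(); c=calibration(n); p,d=camera(n)
    cv2.imwrite(f"pics/{tag}.png",p[:,:,::-1]); np.save(f"pics/{tag}.npy",d); np.savez(f"pics/{tag}c.npz",**c)
    return s,c,p,d
def st():
    s=env.sense(); q=s["ee_rot"]; from scipy.spatial.transform import Rotation as Ro
    T=Ro.from_quat(q[[1,2,3,0]]).as_matrix(); e=np.array([.9681,-.2504]); n=np.array([.2504,.9681]); r=s["tcp_pos"][:2]-[577.3,20]
    print("t",round(s["clock"],2),"tcp",s["tcp_pos"].round(1),"yaw",np.degrees(np.arctan2(T[1,0],T[0,0])).round(2),"jig",(r@e).round(1),(r@n).round(1),"q",s["joints"].round(2),"F",s["wrist_force"].round(1),"open",round(s["opening"],3))
E
python3 -c "
from look import *
st(); look('wrist','w1')"
```

```text
t 3.15 tcp [474.1   7.6 205.4] yaw 143.49 jig -96.8 -37.8 q [ 0.36  0.43 -0.61  1.98  0.33  0.83  0.5 ] F [0.7 0.3 1.3] open 0.007
```

View pics/w1.png

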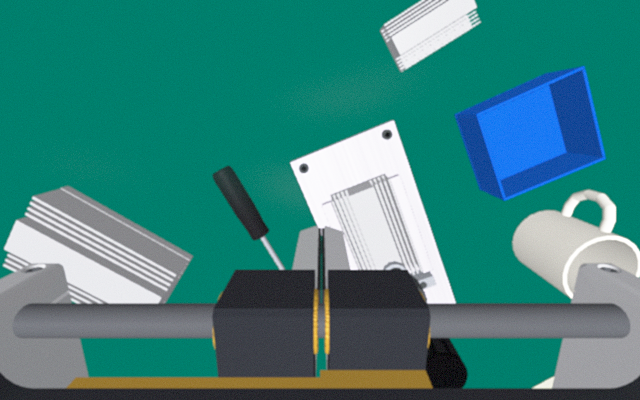

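carry_out(series=[[[0, 0, 0, -0.128, 1], [0, 0, 0, -0.128, 1], [0, 0, 0, -0.128, 1], [2, 10, 0, 0, 1], [2, 14, 0, 0, 1], [2, 14, 0, 0, 1], [0, 0, 0, 0, 1], [0, 0, 0, 0, 1], [0, 0, 0, 0, 1], [0, 0, 0, 0, 1]]])

```text
clock: 4.2
tcp_pos: [478.0, 45.3, 205.4]
ee_rot: [-0.0, 0.13, 0.992, -0.0]
wrist_force: [0.2, 0.6, -0.4]
opening: 0.006
```

```bash
python3 -c "
from look import *
st(); look('wrist','w2')"
```

```text
t 4.2 tcp [478.   45.3 205.4] yaw 165.06 jig -102.4 -0.4 q [ 0.35  0.46 -0.71  1.96  0.4   0.86  0.73] F [ 0.2  0.6 -0.4] open 0.006
```

View pics/w2.png

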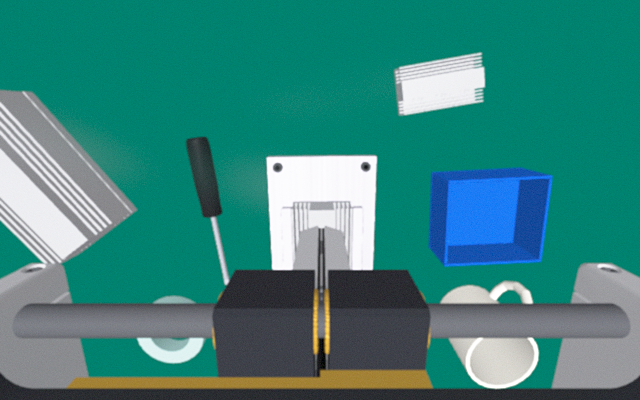

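```bash
python3 - <<'E'
import cv2
p=cv2.imread("pics/w2.png"); cv2.imwrite("pics/w2c.png",cv2.resize(p[145:285,255:390],None,fx=4,fy=4,interpolation=cv2.INTER_CUBIC))
E
```

```text
(no output)
```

View pics/w2c.png

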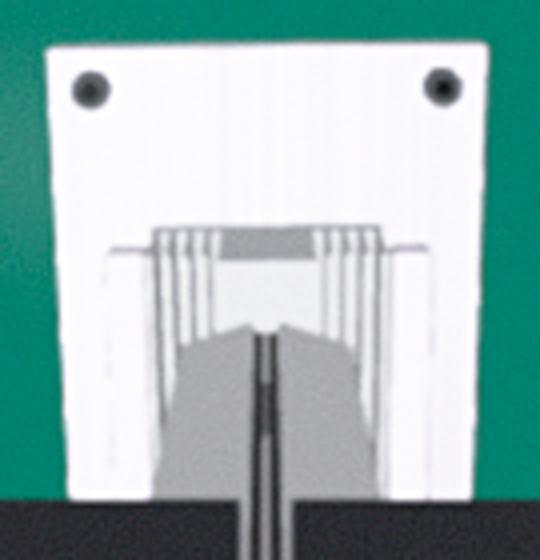

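```bash
python3 - <<'E'
from h import *
c=load("w2"); f=lambda x,y:((x+.5)/4-.5+255,(y+.5)/4-.5+145)
e=np.array([.9681,-.2504]); n=np.array([.2504,.9681])
for nm,q,z in (("c1",(47,46),12),("c2",(489,43),12),("hb1",(155,227),12),("hb2",(380,227),12),("coreL",(219,260),52),("coreR",(318,260),52),("railL",(110,248),24),("railR",(428,248),24)):
    P=ray(c,f(*q),z); r=P[:2]-[577.3,20]; print(nm,P.round(1),"jig",(r@e).round(1),(r@n).round(1))
E
```

```text
c1 [435.6  -8.2  12. ] jig -130.1 -62.8
c2 [468.3 117.6  12. ] jig -129.9 67.2
hb1 [496.8   7.1  12. ] jig -74.7 -32.6
hb2 [514.5  73.4  12. ] jig -74.1 36.0
coreL [500.8  27.8  52. ] jig -76.0 -11.6
coreR [507.8  54.   52. ] jig -75.8 15.5
railL [496.7  -5.7  24. ] jig -71.6 -45.1
railR [521.1  85.4  24. ] jig -70.8 49.3
```

carry_out(series=[[[0, 1.4, 10, -0.007, 1], [0, 0, 30, 0, 1], [0, 0, 30, 0, 1], [0, 0, 30, 0, 1], [0, 0, 30, 0, 1], [0, 0, 25, 0, 1], [0, 0, 12, 0, 1], [0, 0, 6, 0, 1], [0, 0, 2, 0, 1], [0, 0, 0, 0, 1]]])

```text
clock: 5.25
tcp_pos: [479.0, 47.5, 31.0]
ee_rot: [0.0, 0.126, 0.992, 0.0]
wrist_force: [-0.4, 0.8, -0.1]
opening: 0.003
```

```bash
python3 -c "
from look import *
st(); look('scene','s2')
p=cv2.imread('pics/s2.png'); cv2.imwrite('pics/s2c.png',cv2.resize(p[130:290,240:420],None,fx=3.7,fy=3.7,interpolation=cv2.INTER_CUBIC))"
```

```text
t 5.25 tcp [479.   47.5  31. ] yaw 165.57 jig -102.0 2.0 q [ 0.14  0.73 -0.45  2.11  0.71  0.45  0.46] F [-0.4  0.8 -0.1] open 0.003
```

View pics/s2c.png

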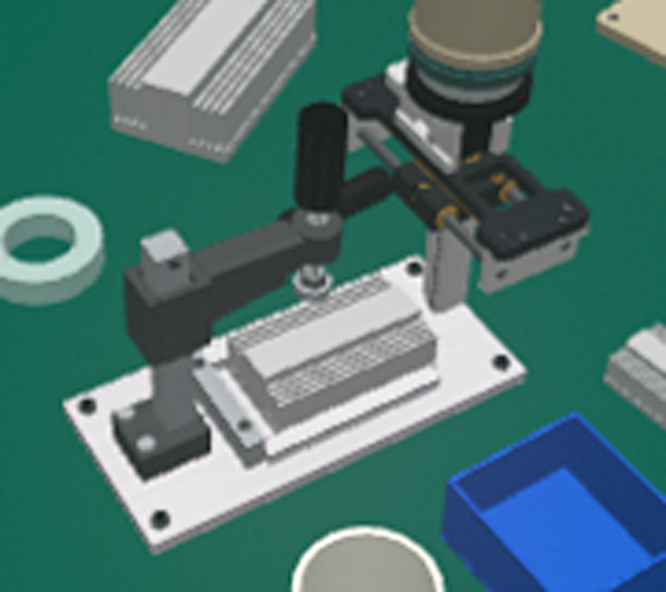

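carry_out(series=[[[-6, 0, 0, 0, 1], [-6, 0, 0, 0, 1], [-2, 0, 0, 0, 1], [-2, 0, 0, 0, 1], [-2, 0, 0, 0, 1], [-2, 0, 0, 0, 1], [-2, 0, 0, 0, 1], [-2, 0, 0, 0, 1], [-1, 0, 0, 0, 1], [0, 0, 0, 0, 1]]])

```text
clock: 6.3
tcp_pos: [502.9, 41.0, 30.4]
ee_rot: [0.0, 0.126, 0.992, 0.0]
wrist_force: [-1.3, 0.1, -1.1]
opening: 0.0
```

```bash
python3 -c "
from look import *
st()"
```

```text
t 6.3 tcp [502.9  41.   30.4] yaw 165.56 jig -77.2 1.7 q [ 0.17  0.75 -0.47  2.05  0.69  0.5   0.51] F [-1.3  0.1 -1.1] open 0.0
```

carry_out(series=[[[-1, 0, 0, 0, 1], [-1, 0, 0, 0, 1], [-1, 0, 0, 0, 1], [-1, 0, 0, 0, 1], [-1, 0, 0, 0, 1], [0, 0, 0, 0, 1], [0, 0, 0, 0, 1], [0, 0, 0, 0, 1], [0, 0, 0, 0, 1], [0, 0, 0, 0, 1]]])

```text
clock: 7.3
tcp_pos: [507.9, 39.9, 30.6]
ee_rot: [0.0, 0.126, 0.992, 0.0]
wrist_force: [-0.6, 0.4, 0.6]
opening: 0.008
```

```bash
python3 -c "
from look import *
st(); look('scene','s3')
p=cv2.imread('pics/s3.png'); cv2.imwrite('pics/s3c.png',cv2.resize(p[180:280,260:380],None,fx=6,fy=6,interpolation=cv2.INTER_CUBIC))"
```

```text
t 7.3 tcp [507.9  39.9  30.6] yaw 165.57 jig -72.2 1.8 q [ 0.18  0.75 -0.47  2.04  0.69  0.51  0.52] F [-0.6  0.4  0.6] open 0.008
```

View pics/s3c.png

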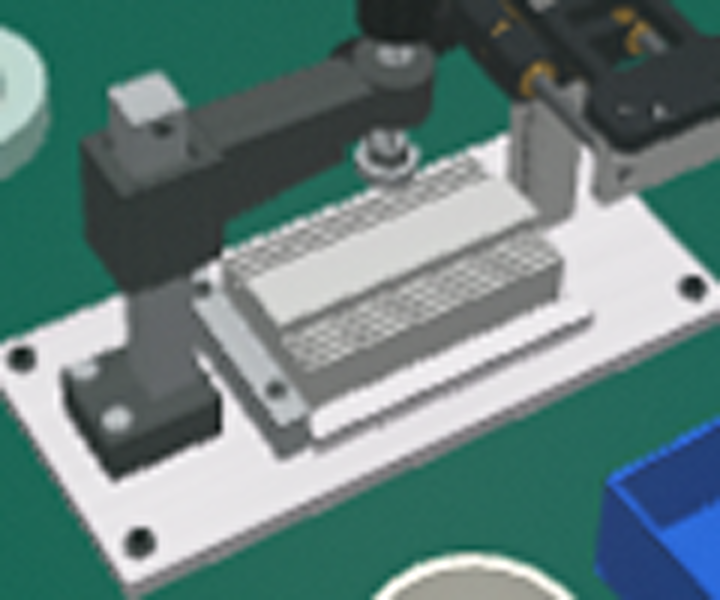

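carry_out(series=[[[-0.7, 0, 0, 0, 1], [-0.7, 0, 0, 0, 1], [-0.7, 0, 0, 0, 1], [-0.7, 0, 0, 0, 1], [-0.7, 0, 0, 0, 1], [-0.5, 0, 0, 0, 1], [-0.5, 0, 0, 0, 1], [-0.5, 0, 0, 0, 1], [0, 0, 0, 0, 1], [0, 0, 0, 0, 1]]])

```text
clock: 8.35
tcp_pos: [511.3, 38.9, 30.4]
ee_rot: [-0.001, 0.125, 0.992, -0.0]
wrist_force: [-5.5, 1.6, 3.4]
opening: 0.006
```

```bash
python3 -c "
from look import *
st()"
```

```text
t 8.35 tcp [511.3  38.9  30.4] yaw 165.59 jig -68.6 1.8 q [ 0.18  0.76 -0.48  2.02  0.68  0.52  0.53] F [-5.5  1.6  3.4] open 0.006
```

carry_out(series=[[[-0.5, 0, 0, 0, 1], [0, 0, 0, 0, 1], [-0.5, 0, 0, 0, 1], [0, 0, 0, 0, 1], [-0.5, 0, 0, 0, 1], [0, 0, 0, 0, 1], [0, 0, 0, 0, 1], [0, 0, 0, 0, 1], [0, 0, 0, 0, 1], [0, 0, 0, 0, 1]]])

```text
clock: 9.35
tcp_pos: [511.3, 38.9, 30.3]
ee_rot: [-0.002, 0.125, 0.992, -0.0]
wrist_force: [-7.6, 1.8, 6.2]
opening: 0.004
```

```bash
python3 -c "
from look import *
st(); look('scene','s4')
p=cv2.imread('pics/s4.png'); cv2.imwrite('pics/s4c.png',cv2.resize(p[180:280,260:380],None,fx=6,fy=6,interpolation=cv2.INTER_CUBIC))"
```

```text
t 9.35 tcp [511.3  38.9  30.3] yaw 165.62 jig -68.7 1.7 q [ 0.19  0.76 -0.48  2.02  0.68  0.53  0.53] F [-7.6  1.8  6.2] open 0.004
```

View pics/s4c.png

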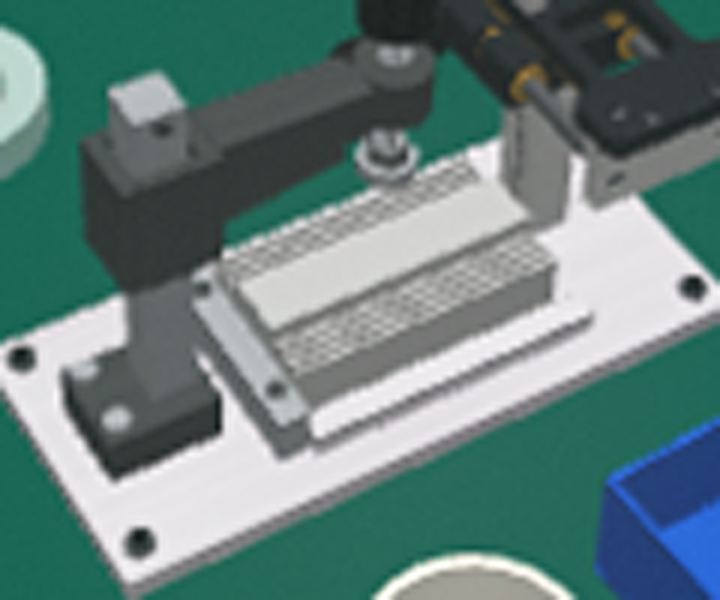

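carry_out(series=[[[-0.5, 0, 0, 0, 1], [0, 0, 0, 0, 1], [-0.5, 0, 0, 0, 1], [0, 0, 0, 0, 1], [-0.5, 0, 0, 0, 1], [-0.5, 0, 0, 0, 1], [0, 0, 0, 0, 1], [0, 0, 0, 0, 1], [0, 0, 0, 0, 1], [0, 0, 0, 0, 1]]])

```text
clock: 10.4
tcp_pos: [511.2, 38.8, 30.1]
ee_rot: [-0.004, 0.125, 0.992, -0.001]
wrist_force: [-11.0, 3.7, 7.4]
opening: 0.006
```

```bash
python3 -c "
from look import *
st()"
```

```text
t 10.4 tcp [511.2  38.8  30.1] yaw 165.65 jig -68.7 1.7 q [ 0.19  0.76 -0.48  2.02  0.68  0.53  0.53] F [-11.    3.7   7.4] open 0.006
```

carry_out(series=[[[3, 0, 0, 0, 1], [8, 0, 0, 0, 1], [12, 0, 0, 0, 1], [3, 0, -10, 0, 1], [0, 0, -30, 0, 1], [0, 0, -40, 0, 1], [0, 0, -40, 0, 1], [0, 0, -40, 0, 1], [0, 0, -40, 0, 1], [0, 0, -30, 0, 1]]])

```text
clock: 11.4
tcp_pos: [492.0, 44.5, 264.1]
ee_rot: [0.002, 0.126, 0.992, 0.0]
wrist_force: [0.1, -0.2, -0.5]
opening: 0.002
```

```bash
python3 -c "
from look import *
st(); look('top','t5')
p=cv2.imread('pics/t5.png'); cv2.imwrite('pics/t5c.png',cv2.resize(p[140:275,245:365],None,fx=4.4,fy=4.4,interpolation=cv2.INTER_CUBIC))"
```

```text
t 11.4 tcp [492.   44.5 264.1] yaw 165.57 jig -88.7 2.3 q [ 0.4   0.41 -0.77  1.85  0.34  1.    0.81] F [ 0.1 -0.2 -0.5] open 0.002
```

View pics/t5c.png

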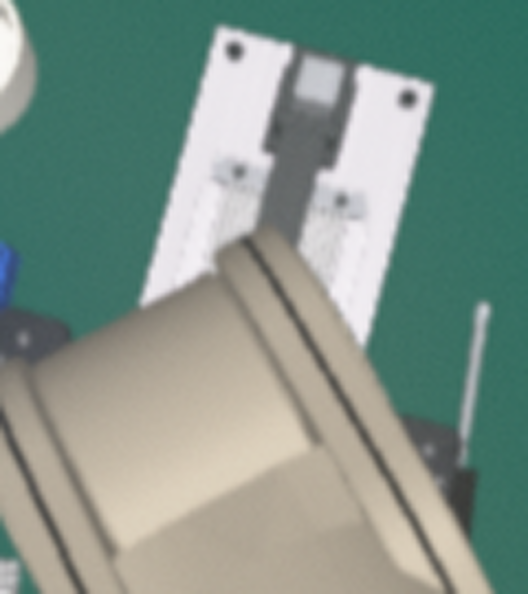

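carry_out(series=[[[-12, -1.3, 0, 0, 1], [-25, 0, 0, 0, 1], [-28, 0, 0, 0, 1], [-28, 0, 0, 0, 1], [-28, 0, 0, 0, 1], [-25, 0, 0, 0, 1], [-12, 0, 0, 0, 1], [-6, 0, 0, 0, 1], [0, 0, 0, 0, 1], [0, 0, 0, 0, 1]]])

```text
clock: 12.45
tcp_pos: [648.5, 2.3, 259.9]
ee_rot: [-0.001, 0.125, 0.992, -0.0]
wrist_force: [0.9, 0.4, 0.0]
opening: 0.005
```

```bash
python3 -c "
from look import *
st(); look('scene','s6'); look('wrist','w6')
p=cv2.imread('pics/s6.png'); cv2.imwrite('pics/s6c.png',cv2.resize(p[100:280,220:400],None,fx=3.3,fy=3.3,interpolation=cv2.INTER_CUBIC))"
```

```text
t 12.45 tcp [648.5   2.3 259.9] yaw 165.6 jig 73.4 0.7 q [ 0.34  0.66 -0.69  1.44  0.43  1.2   0.91] F [0.9 0.4 0. ] open 0.005
```

View pics/s6c.png

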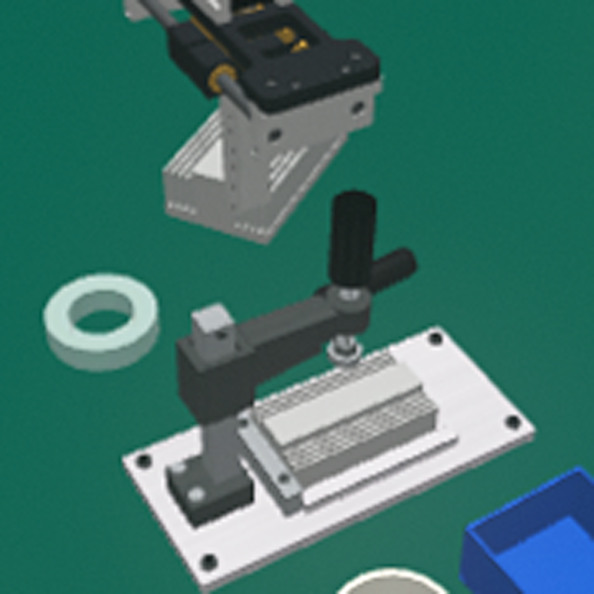

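View pics/w6.png

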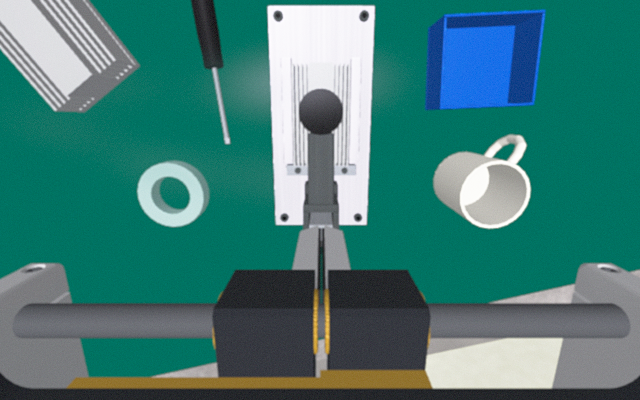

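```bash
python3 - <<'E'
from h import *
c=load("w6"); d=np.load("pics/w6.npy")
e=np.array([.9681,-.2504]); n=np.array([.2504,.9681])
def pr(nm,P): r=P[:2]-[577.55,21]; print(nm,P.round(1),"jig",(r@e).round(1),(r@n).round(1))
pr("handle",ray(c,(320.5,110.5),233)); pr("handle d",ray(c,(320.5,110.5),depth=d[110,320]))
for q in [(268,6),(375,6),(275,225),(367,225)]: pr("plate",ray(c,q,12))
for v in (150,165,185,195,200): pr("arm",ray(c,(320.5,v),depth=d[v,320]))
E
python3 -c "
import cv2
p=cv2.imread('pics/w6.png'); cv2.imwrite('pics/w6c.png',cv2.resize(p[80:240,250:390],None,fx=3.7,fy=3.7,interpolation=cv2.INTER_CUBIC))"
```

```text
handle [574.9  22.8 233. ] jig -3.0 1.1
handle d [574.9  22.8 231.8] jig -3.0 1.1
plate [437.9  -7.8  12. ] jig -128.0 -62.9
plate [470.1 117.1  12. ] jig -128.1 66.2
plate [707.8 -79.1  12. ] jig 151.2 -64.2
plate [740.5  48.2  12. ] jig 150.9 67.2
arm [606.4  14.6 157.5] jig 29.5 1.0
arm [619.6  11.1 155.6] jig 43.1 1.0
arm [637.    6.7 157.6] jig 61.2 1.0
arm [646.6   4.2 155.4] jig 71.1 1.0
arm [650.7   3.1 157.5] jig 75.3 1.0
```

View pics/w6c.png

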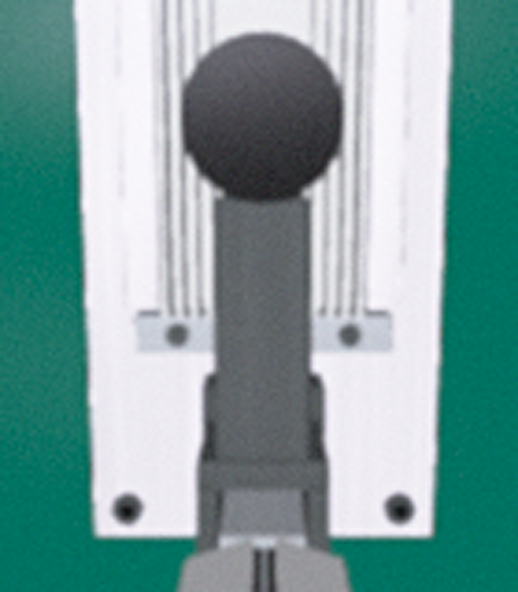

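carry_out(series=[[[-1.5, 1, 5, 0, 1], [0, 0, 15, 0, 1], [0, 0, 20, 0, 1], [0, 0, 20, 0, 1], [0, 0, 15, 0, 1], [0, 0, 8, 0, 1], [0, 0, 5, 0, 1], [0, 0, 3, 0, 1], [0, 0, 0, 0, 1], [0, 0, 0, 0, 1]]])

```text
clock: 13.55
tcp_pos: [651.3, 2.9, 170.2]
ee_rot: [0.001, 0.126, 0.992, 0.0]
wrist_force: [-0.1, 0.1, 1.0]
opening: 0.008
```

```bash
python3 -c "
from look import *
st(); look('scene','s7'); 
p=cv2.imread('pics/s7.png'); cv2.imwrite('pics/s7c.png',cv2.resize(p[100:280,220:400],None,fx=3.3,fy=3.3,interpolation=cv2.INTER_CUBIC))"
```

```text
t 13.55 tcp [651.3   2.9 170.2] yaw 165.57 jig 75.9 2.0 q [ 0.32  0.74 -0.65  1.54  0.5   1.03  0.85] F [-0.1  0.1  1. ] open 0.008
```

View pics/s7c.png

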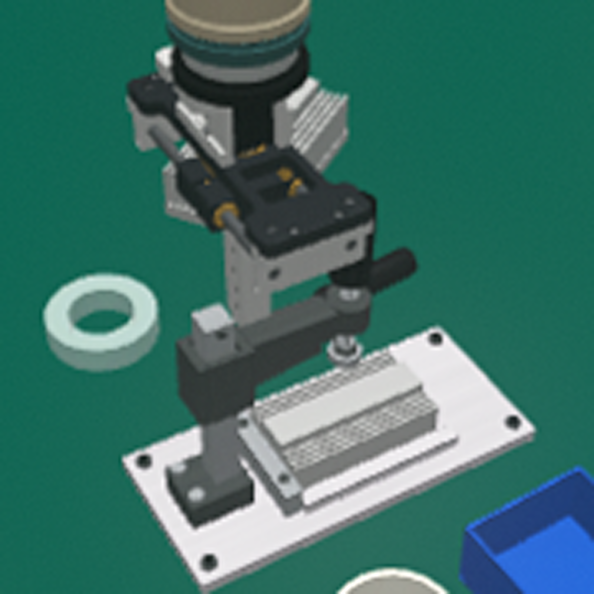

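carry_out(series=[[[0, 0, 5, 0, 1], [0, 0, 3, 0, 1], [0, 0, 1, 0, 1], [0, 0, 1, 0, 1], [0, 0, 1, 0, 1], [0, 0, 1, 0, 1], [0, 0, 1, 0, 1], [0, 0, 1, 0, 1], [0, 0, 1, 0, 1], [0, 0, 1, 0, 1]]])

```text
clock: 14.6
tcp_pos: [650.9, 2.8, 154.5]
ee_rot: [0.0, 0.126, 0.992, -0.0]
wrist_force: [-1.7, 0.2, 6.3]
opening: 0.006
```

```bash
python3 -c "
from look import *
st()"
```

```text
t 14.6 tcp [650.9   2.8 154.5] yaw 165.57 jig 75.6 1.7 q [ 0.32  0.76 -0.64  1.55  0.51  1.    0.84] F [-1.7  0.2  6.3] open 0.006
```

carry_out(series=[[[0, 0, 2, 0, 1], [0, 0, 3, 0, 1], [0, 0, 3, 0, 1], [0, 0, 3, 0, 1], [0, 0, 3, 0, 1], [0, 0, 3, 0, 1], [0, 0, 3, 0, 1], [0, 0, 3, 0, 1], [0, 0, 2, 0, 1], [0, 0, 0, 0, 1]]])

```text
clock: 15.6
tcp_pos: [650.9, 2.7, 129.2]
ee_rot: [0.0, 0.126, 0.992, -0.0]
wrist_force: [-1.7, -0.1, 3.7]
opening: 0.005
```

```bash
python3 -c "
from look import *
st(); look('scene','s8'); 
p=cv2.imread('pics/s8.png'); cv2.imwrite('pics/s8c.png',cv2.resize(p[130:280,240:390],None,fx=4,fy=4,interpolation=cv2.INTER_CUBIC))"
```

```text
t 15.6 tcp [650.9   2.7 129.2] yaw 165.57 jig 75.6 1.7 q [ 0.31  0.79 -0.63  1.58  0.53  0.96  0.82] F [-1.7 -0.1  3.7] open 0.005
```

View pics/s8c.png

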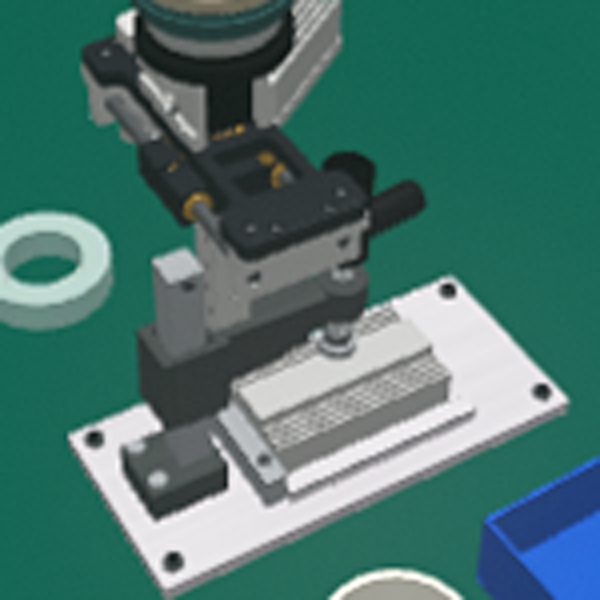

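carry_out(series=[[[0, 0, 1.5, 0, 1], [0, 0, 1.5, 0, 1], [0, 0, 1.5, 0, 1], [0, 0, 1.5, 0, 1], [0, 0, 1.5, 0, 1], [0, 0, 1.5, 0, 1], [0, 0, 1, 0, 1], [0, 0, 1, 0, 1], [0, 0, 1, 0, 1], [0, 0, 0, 0, 1]]])

```text
clock: 16.65
tcp_pos: [651.0, 2.8, 117.2]
ee_rot: [0.0, 0.126, 0.992, -0.0]
wrist_force: [-1.3, -0.2, 4.5]
opening: 0.003
```

```bash
python3 -c "
from look import *
st()"
```

```text
t 16.65 tcp [651.    2.8 117.2] yaw 165.57 jig 75.7 1.8 q [ 0.3   0.8  -0.62  1.59  0.54  0.94  0.82] F [-1.3 -0.2  4.5] open 0.003
```

carry_out(series=[[[0, 0, 1, 0, 1], [0, 0, 1, 0, 1], [0, 0, 1, 0, 1], [0, 0, 1, 0, 1], [0, 0, 0.8, 0, 1], [0, 0, 0.8, 0, 1], [0, 0, 0.8, 0, 1], [0, 0, 0.8, 0, 1], [0, 0, 0.8, 0, 1], [0, 0, 0, 0, 1]]])

```text
clock: 17.65
tcp_pos: [650.7, 2.7, 108.1]
ee_rot: [-0.0, 0.126, 0.992, -0.0]
wrist_force: [0.6, 0.9, -0.1]
opening: 0.002
```

```bash
python3 -c "
from look import *
st(); look('scene','s9'); 
p=cv2.imread('pics/s9.png'); cv2.imwrite('pics/s9c.png',cv2.resize(p[130:280,240:390],None,fx=4,fy=4,interpolation=cv2.INTER_CUBIC))"
```

```text
t 17.65 tcp [650.7   2.7 108.1] yaw 165.57 jig 75.4 1.6 q [ 0.3   0.81 -0.61  1.59  0.55  0.92  0.81] F [ 0.6  0.9 -0.1] open 0.002
```

View pics/s9c.png

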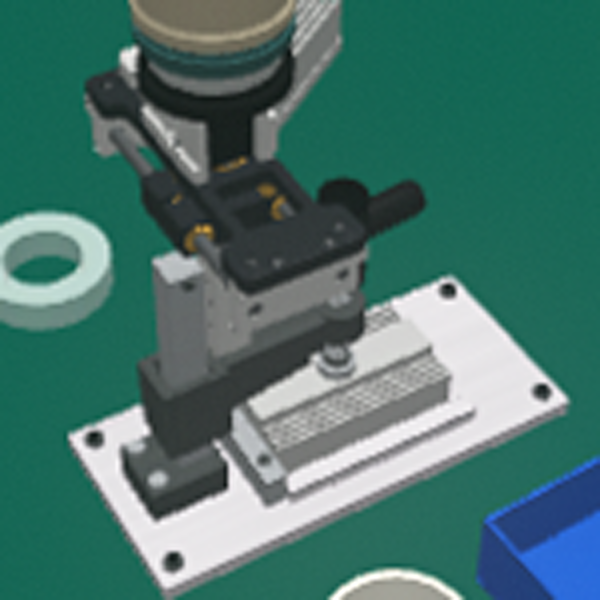

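carry_out(series=[[[0, 0, 0.7, 0, 1], [0, 0, 0.7, 0, 1], [0, 0, 0.7, 0, 1], [0, 0, 0.7, 0, 1], [0, 0, 0.7, 0, 1], [0, 0, 0.5, 0, 1], [0, 0, 0.5, 0, 1], [0, 0, 0.5, 0, 1], [0, 0, 0, 0, 1], [0, 0, 0, 0, 1]]])

```text
clock: 18.7
tcp_pos: [651.0, 2.8, 106.6]
ee_rot: [0.001, 0.126, 0.992, -0.0]
wrist_force: [-5.9, -0.6, 18.9]
opening: 0.006
```

```bash
python3 -c "
from look import *
st()"
```

```text
t 18.7 tcp [651.    2.8 106.6] yaw 165.56 jig 75.7 1.8 q [ 0.3   0.81 -0.61  1.59  0.56  0.92  0.81] F [-5.9 -0.6 18.9] open 0.006
```

carry_out(series=[[[0, 0, 0.3, 0, 1], [0, 0, 0, 0, 1], [0, 0, 0.3, 0, 1], [0, 0, 0, 0, 1], [0, 0, 0, 0, 1], [0, 0, 0, 0, 1], [0, 0, 0, 0, 1], [0, 0, 0, 0, 1], [0, 0, 0, 0, 1], [0, 0, 0, 0, 1]]])

```text
clock: 19.7
tcp_pos: [651.0, 2.8, 106.5]
ee_rot: [0.001, 0.126, 0.992, -0.001]
wrist_force: [-6.9, -1.2, 21.0]
opening: 0.004
```

```bash
python3 -c "
from look import *
st(); look('scene','s10'); 
p=cv2.imread('pics/s10.png'); cv2.imwrite('pics/s10c.png',cv2.resize(p[170:270,260:360],None,fx=6,fy=6,interpolation=cv2.INTER_CUBIC))"
```

```text
t 19.7 tcp [651.    2.8 106.5] yaw 165.55 jig 75.7 1.8 q [ 0.3   0.81 -0.61  1.59  0.56  0.92  0.81] F [-6.9 -1.2 21. ] open 0.004
```

View pics/s10c.png

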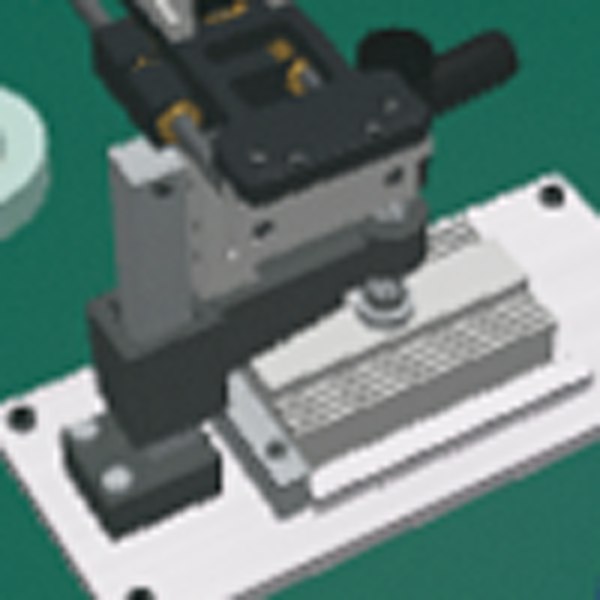

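carry_out(series=[[[0, 0, 0.3, 0, 1], [0, 0, 0.3, 0, 1], [0, 0, 0, 0, 1], [0, 0, 0, 0, 1], [0, 0, 0, 0, 1], [0, 0, -2, 0, 1], [0, 0, -2, 0, 1], [0, 0, -2, 0, 1], [0, 0, -4, 0, 1], [0, 0, -10, 0, 1]]])

```text
clock: 20.75
tcp_pos: [650.1, 2.6, 121.6]
ee_rot: [-0.001, 0.126, 0.992, -0.0]
wrist_force: [-0.5, -0.4, 0.9]
opening: 0.002
```

carry_out(series=[[[0, 0, -20, 0, 1], [0, 0, -30, 0, 1], [0, 0, -30, 0, 1], [0, 0, -30, 0, 1], [0, 0, -20, 0, 1], [0, 0, -8, 0, 1], [0, 0, 0, 0, -1], [0, 0, 0, 0, -1], [0, 0, 0, 0, -1], [0, 0, 0, 0, -1]]])

```text
clock: 21.75
tcp_pos: [650.3, 2.6, 259.0]
ee_rot: [-0.001, 0.126, 0.992, -0.0]
wrist_force: [0.1, -0.4, 0.5]
opening: 0.308
```

```bash
python3 -c "
from look import *
st(); look('scene','s11'); look('wrist','w11')
p=cv2.imread('pics/s11.png'); cv2.imwrite('pics/s11c.png',cv2.resize(p[130:290,240:400],None,fx=3.7,fy=3.7,interpolation=cv2.INTER_CUBIC))"
```

```text
t 21.75 tcp [650.3   2.6 259. ] yaw 165.58 jig 75.0 1.4 q [ 0.34  0.66 -0.69  1.43  0.43  1.21  0.91] F [ 0.1 -0.4  0.5] open 0.308
```

View pics/s11c.png

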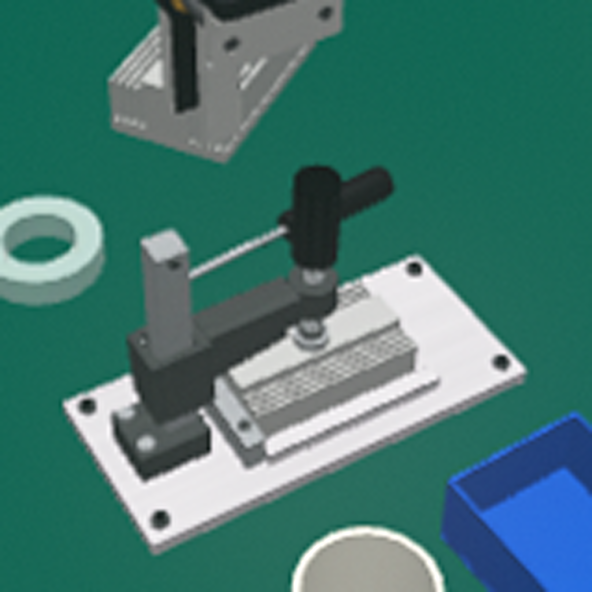

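View pics/w11.png

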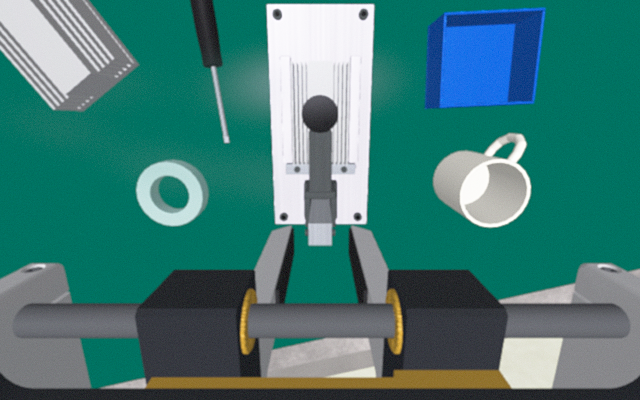

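```bash
python3 - <<'E'
from h import *
c=load("w11"); d=np.load("pics/w11.npy")
e=np.array([.9681,-.2504]); n=np.array([.2504,.9681])
vv,uu=np.mgrid[85:140,295:350]
P=np.array([ray(c,(u,v),depth=d[v,u]) for u,v in zip(uu.ravel(),vv.ravel())])
z=P[:,2]; m=(z>165)
zt=np.percentile(z[m],50); print(zt,m.sum())
px=np.c_[uu.ravel(),vv.ravel()][m]; 
t=(np.abs(z-zt)<6); pt=np.c_[uu.ravel(),vv.ravel()][t].astype(np.float32)
ctr,rad=cv2.minEnclosingCircle(pt); print("circle",ctr,rad,"mean",pt.mean(0),len(pt))
def pr(nm,Q): r=Q[:2]-[577.3,20]; print(nm,Q.round(1),"jigold",(r@e).round(1),(r@n).round(1))
pr("mean",ray(c,pt.mean(0),zt)); pr("ctr",ray(c,ctr,zt))
pr("bar",ray(c,(319.5,232),182))
p=cv2.imread("pics/w11.png"); cv2.imwrite("pics/w11c.png",cv2.resize(p[80:250,260:380],None,fx=3.5,fy=3.5,interpolation=cv2.INTER_CUBIC))
E
```

```text
186.57083295652413 1109
circle (319.2588195800781, 113.87647247314453) 19.01123809814453 mean [318.9755  113.81216] 1102
mean [578.1  21.5 186.6] jigold 0.4 1.7
ctr [578.2  21.7 186.6] jigold 0.5 1.9
bar [673.4  -2.8 182. ] jigold 98.8 2.0
```

View pics/w11c.png

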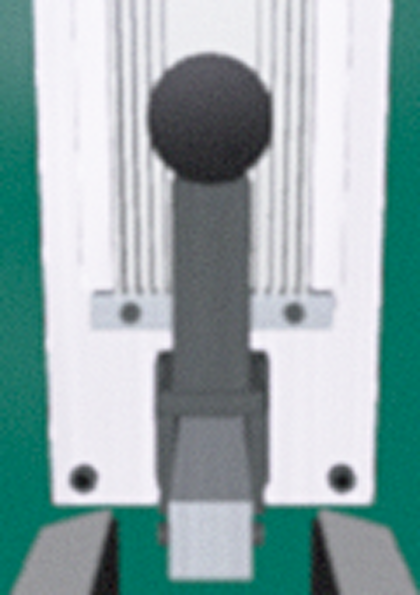

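carry_out(series=[[[8, 0.4, 0, 0, -1], [16, 0, 0, 0, -1], [22, 0, 0, 0, -1], [18, 0, 0, 0, -1], [8, 0, 0, 0, -1], [2.5, 0, 0, -0.14, -1], [0, 0, 0, -0.14, -1], [0, 0, 0, -0.14, -1], [0, 0, 0, -0.14, -1], [0, 0, 0, 0, -1]]])

```text
clock: 22.85
tcp_pos: [578.9, 21.5, 260.1]
ee_rot: [0.0, -0.153, 0.988, 0.0]
wrist_force: [0.1, -0.6, -0.6]
opening: 0.997
```

```bash
python3 -c "
from look import *
st(); look('wrist','w12')"
```

```text
t 22.85 tcp [578.9  21.5 260.1] yaw -162.34 jig 1.2 1.9 q [ 0.45  0.59 -0.87  1.63  0.49  1.15  1.33] F [ 0.1 -0.6 -0.6] open 0.997
```

View pics/w12.png

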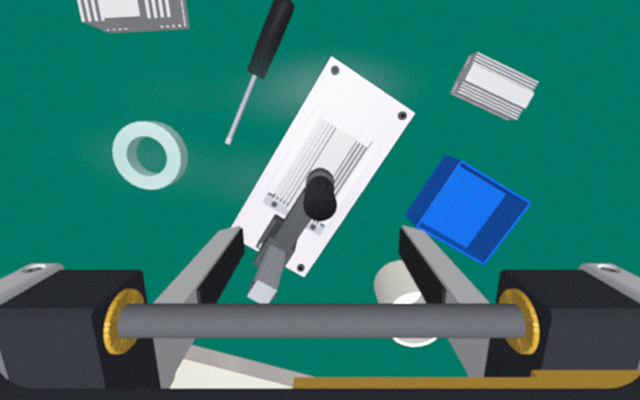

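```bash
python3 - <<'E'
from h import *
c=load("w12"); d=np.load("pics/w12.npy")
print(d[200:212:3,320], ray(c,(320,205),186), proj(c,[[578.2,21.6,186],[578.9,21.5,186]]))
p=cv2.imread("pics/w12.png"); cv2.imwrite("pics/w12c.png",cv2.resize(p[150:240,270:370],None,fx=6,fy=6,interpolation=cv2.INTER_CUBIC))
E
```

```text
[260.87122 262.09262 261.69485 262.43854] [578.38419199  22.17168725 186.        ] [[319.41160737 204.59651019]
 [319.0431895  205.33315517]]
```

View pics/w12c.png

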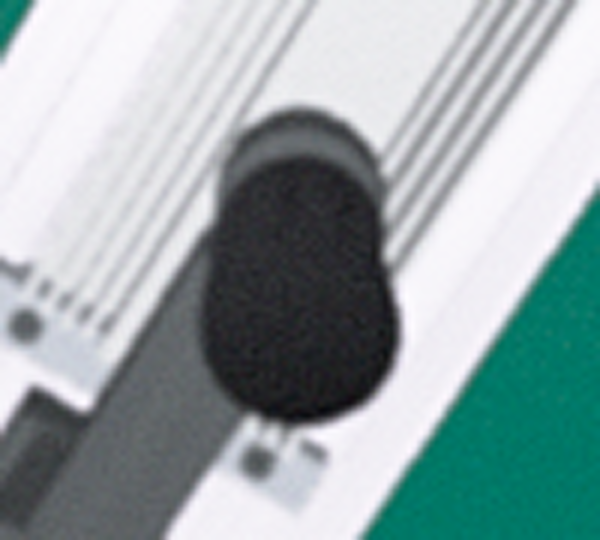

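carry_out(series=[[[0.3, 0.3, 10, 0, -1], [0, 0, 20, 0, -1], [0, 0, 25, 0, -1], [0, 0, 25, 0, -1], [0, 0, 20, 0, -1], [0, 0, 9, 0, -1], [0, 0, 5, 0, -1], [0, 0, 0, 0, -1], [0, 0, 0, 0, -0.2], [0, 0, 0, 0, 0]]])

```text
clock: 23.9
tcp_pos: [579.1, 22.0, 147.2]
ee_rot: [0.001, -0.153, 0.988, -0.0]
wrist_force: [0.1, -0.1, -0.3]
opening: 0.863
```

```bash
python3 -c "
from look import *
st(); look('scene','s13'); 
p=cv2.imread('pics/s13.png'); cv2.imwrite('pics/s13c.png',cv2.resize(p[130:270,240:380],None,fx=4.2,fy=4.2,interpolation=cv2.INTER_CUBIC))"
```

```text
t 23.9 tcp [579.1  22.  147.2] yaw -162.36 jig 1.2 2.4 q [ 0.39  0.71 -0.79  1.77  0.62  0.93  1.22] F [ 0.1 -0.1 -0.3] open 0.863
```

View pics/s13c.png

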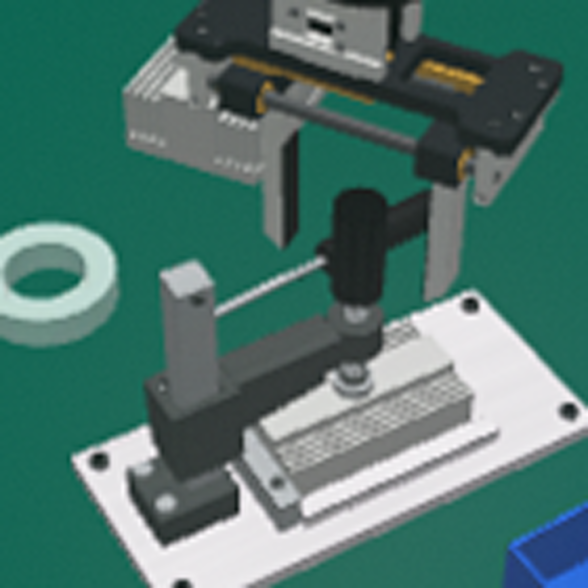

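carry_out(series=[[[0, 0, 0, 0, 0.2], [0, 0, 0, 0, 0.3], [0, 0, 0, 0, 0.35], [0, 0, 0, 0, 0.4], [0, 0, 0, 0, 0.45], [0, 0, 0, 0, 0.6], [0, 0, 0, 0, 1], [0, 0, 0, 0, 1], [0, 0, 0, 0, 1], [0, 0, 0, 0, 1]]])

```text
clock: 24.95
tcp_pos: [578.7, 20.9, 146.4]
ee_rot: [0.0, -0.153, 0.988, -0.001]
wrist_force: [1.6, -3.7, 1.1]
opening: 0.289
```

```bash
python3 -c "
from look import *
st();print(env.sense()['ft_torque'])"
```

```text
t 24.95 tcp [578.7  20.9 146.4] yaw -162.37 jig 1.2 1.2 q [ 0.39  0.71 -0.79  1.77  0.62  0.93  1.22] F [ 1.6 -3.7  1.1] open 0.289
[-1.03861809 -0.5150484  -0.001836  ]
```

carry_out(series=[[[0, -0.6, 0, 0, 1], [0, -0.5, 0, 0, 1], [0, 0, 0, 0.05, 1], [0, 0, 0, 0.1, 1], [0, 0, 0, 0.1, 1], [0, 0, 0, 0.1, 1], [0, 0, 0, 0.1, 1], [0, 0, 0, 0.1, 1], [0, 0, 0, 0.05, 1], [0, 0, 0, 0, 1]]])

```text
clock: 25.95
tcp_pos: [578.9, 20.6, 146.3]
ee_rot: [0.0, 0.145, 0.989, -0.0]
wrist_force: [0.1, -3.6, 1.2]
opening: 0.292
```

```bash
python3 -c "
from look import *
st();print(env.sense()['ft_torque'])"
```

```text
t 25.95 tcp [578.9  20.6 146.3] yaw 163.27 jig 1.4 1.0 q [ 0.31  0.67 -0.63  1.77  0.5   0.87  0.73] F [ 0.1 -3.6  1.2] open 0.292
[-0.93259595 -0.43710388  0.01937123]
```

carry_out(series=[[[0, -0.7, 0, 0.05, 1], [0, 0, 0, 0.1, 1], [0, 0, 0, 0.1, 1], [0, 0, 0, 0.1, 1], [0, 0, 0, 0.1, 1], [0, 0, 0, 0.1, 1], [0, 0, 0, 0.1, 1], [0, 0, 0, 0.1, 1], [0, 0, 0, 0.05, 1], [0, 0, 0, 0, 1]]])

```text
clock: 26.95
tcp_pos: [579.0, 20.3, 146.3]
ee_rot: [0.0, 0.519, 0.855, 0.0]
wrist_force: [1.2, -3.2, 0.9]
opening: 0.299
```

```bash
python3 -c "
from look import *
st();print(env.sense()['ft_torque']); look('scene','s14'); 
p=cv2.imread('pics/s14.png'); cv2.imwrite('pics/s14c.png',cv2.resize(p[130:270,240:380],None,fx=4.2,fy=4.2,interpolation=cv2.INTER_CUBIC))"
```

```text
t 26.95 tcp [579.   20.3 146.3] yaw 117.51 jig 1.5 0.7 q [ 0.18  0.62 -0.41  1.77  0.32  0.81  0.09] F [ 1.2 -3.2  0.9] open 0.299
[-0.90304297 -0.57104973  0.06271327]
```

View pics/s14c.png

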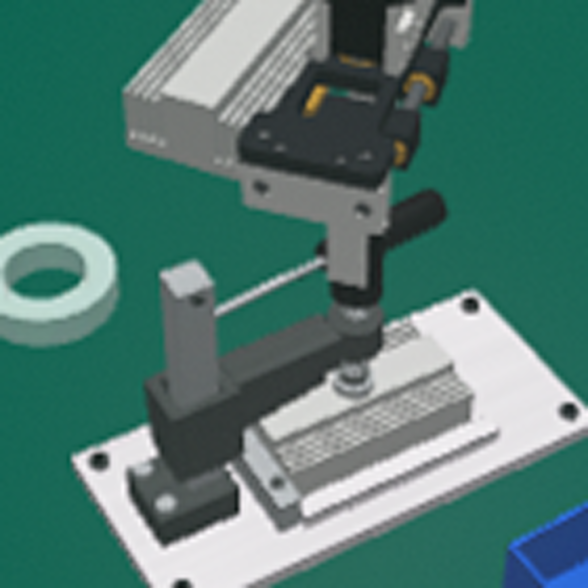

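carry_out(series=[[[0, 0, 0, 0.05, 1], [0, 0, 0, 0.1, 1], [0, 0, 0, 0.1, 1], [0, 0, 0, 0.1, 1], [0, 0, 0, 0.1, 1], [0, 0, 0, 0.1, 1], [0, 0, 0, 0.1, 1], [0, 0, 0, 0.1, 1], [0, 0, 0, 0.1, 1], [0, 0, 0, 0.05, 1]]])

```text
clock: 28.0
tcp_pos: [578.8, 20.0, 146.2]
ee_rot: [0.0, 0.839, 0.543, 0.0]
wrist_force: [1.0, -4.7, 1.0]
opening: 0.291
```

```bash
python3 -c "
from look import *
st();print(env.sense()['ft_torque'])"
```

```text
t 28.0 tcp [578.8  20.  146.2] yaw 65.83 jig 1.5 0.4 q [ 0.01  0.6  -0.15  1.78  0.12  0.77 -0.62] F [ 1.  -4.7  1. ] open 0.291
[-1.06563171 -0.48899349  0.19206513]
```

carry_out(series=[[[0, 0, 0, 0.05, 1], [0, 0, 0, 0.1, 1], [0, 0, 0, 0.1, 1], [0, 0, 0, 0.1, 1], [0, 0, 0, 0.05, 1], [0, 0, 0, 0, 1], [0, 0, 0, 0, 1], [0, 0, 0, 0, 1], [0, 0, 0, 0, 1], [0, 0, 0, 0, 1]]])

```text
clock: 29.0
tcp_pos: [578.7, 19.9, 146.3]
ee_rot: [0.0, 0.93, 0.366, 0.0]
wrist_force: [1.1, -4.7, -0.1]
opening: 0.296
```

```bash
python3 -c "
from look import *
st();print(env.sense()['ft_torque'])"
```

```text
t 29.0 tcp [578.7  19.9 146.3] yaw 42.98 jig 1.4 0.3 q [-0.06  0.6  -0.04  1.78  0.03  0.76 -0.93] F [ 1.1 -4.7 -0.1] open 0.296
[-1.32919103 -0.5515736   0.1077929 ]
```

carry_out(series=[[[0, 0, 0, 0.05, 1], [0, 0, 0, 0.1, 1], [0, 0, 0, 0.1, 1], [0, 0, 0, 0.1, 1], [0, 0, 0, 0.1, 1], [0, 0, 0, 0, 1], [0, 0, 0, 0, 1], [0, 0, 0, 0, 1], [0, 0, 0, 0, 1], [0, 0, 0, 0, 1]]])

```text
clock: 30.0
tcp_pos: [578.5, 20.0, 146.3]
ee_rot: [-0.0, 0.989, 0.15, 0.0]
wrist_force: [0.8, -3.1, 1.3]
opening: 0.297
```

```bash
python3 -c "
from look import *
st();print(env.sense()['ft_torque']); look('scene','s15'); 
p=cv2.imread('pics/s15.png'); cv2.imwrite('pics/s15c.png',cv2.resize(p[130:270,240:380],None,fx=4.2,fy=4.2,interpolation=cv2.INTER_CUBIC))
print(env.sense()['ft_torque'])"
```

```text
t 30.0 tcp [578.5  20.  146.3] yaw 17.2 jig 1.2 0.3 q [-0.14  0.6   0.09  1.78 -0.08  0.76 -1.28] F [ 0.8 -3.1  1.3] open 0.297
[-1.41715314 -0.35752954  0.02641563]
[-1.35254445 -0.39656614 -0.00349499]
```

View pics/s15c.png

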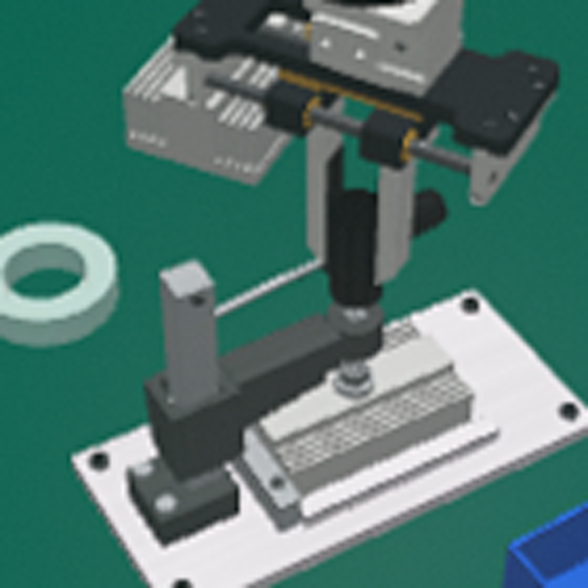

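carry_out(series=[[[0, 0, 0, 0, 1], [0, 0, 0, 0, 1], [0, 0, 0, 0, 1], [0, 0, 0, 0, 1], [0, 0, 0, 0, 1], [0, 0, 0, 0, 1], [0, 0, 0, 0.05, 1], [0, 0, 0, 0.08, 1], [0, 0, 0, 0.08, 1], [0, 0, 0, 0.08, 1]]])

```text
clock: 31.05
tcp_pos: [578.4, 20.2, 146.2]
ee_rot: [0.0, 1.0, 0.004, -0.0]
wrist_force: [0.2, -4.7, -0.1]
opening: 0.294
```

```bash
python3 -c "
from look import *
st();print(env.sense()['ft_torque'])
for i in range(4):
    camera('wrist'); s=env.sense(); print(s['ft_torque'].round(3), s['wrist_force'].round(1))"
```

```text
t 31.05 tcp [578.4  20.2 146.2] yaw 0.43 jig 1.1 0.5 q [-0.2   0.6   0.18  1.79 -0.15  0.76 -1.51] F [ 0.2 -4.7 -0.1] open 0.294
[-1.46701368 -0.20835847  0.22342218]
[-1.402 -0.26   0.113] [-0.  -3.4  1.9]
[-1.411 -0.226 -0.003] [ 0.3 -4.9  0.8]
[-1.407 -0.196 -0.087] [ 0.5 -5.1  1.5]
[-1.377 -0.246 -0.048] [ 0.1 -4.3  0.9]
```

carry_out(series=[[[0, 0.5, 0, 0, 1], [0, 0.3, 0, 0, 1], [0, 0, 0, 0, 0.3], [0, 0, 0, 0, 0.1], [0, 0, 0, 0, -0.2], [0, 0, 0, 0, -0.5], [0, 0, 0, 0, -0.8], [0, 0, 0, 0, -1], [0, 0, 0, 0, -1], [0, 0, 0, 0, -1]]])

```text
clock: 32.25
tcp_pos: [578.5, 19.4, 146.3]
ee_rot: [-0.0, 1.0, 0.005, 0.0]
wrist_force: [0.2, -1.4, 0.1]
opening: 0.909
```

```bash
python3 -c "
from look import *
st(); look('scene','s16'); 
p=cv2.imread('pics/s16.png'); cv2.imwrite('pics/s16c.png',cv2.resize(p[130:270,240:380],None,fx=4.2,fy=4.2,interpolation=cv2.INTER_CUBIC))
print(env.sense()['ft_torque'])"
```

```text
t 32.25 tcp [578.5  19.4 146.3] yaw 0.56 jig 1.4 -0.3 q [-0.2   0.6   0.18  1.79 -0.15  0.76 -1.51] F [ 0.2 -1.4  0.1] open 0.909
[ 0.01839205 -0.00726435  0.00765981]
```

View pics/s16c.png

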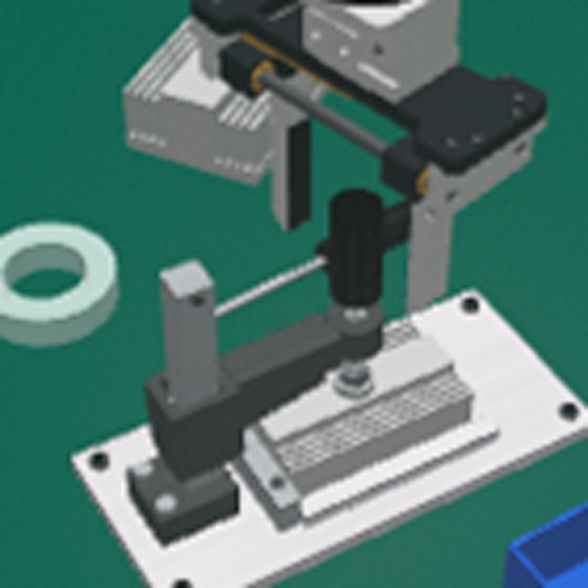

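carry_out(series=[[[0, 0, 0, 0, -1], [0, 0, -10, 0, -1], [0, 0, -20, 0, -1], [0, 0, -30, 0, -1], [0, 0, -30, 0, -1], [0, 0, -20, 0, -1], [0, 0, -10, 0, -1], [0, 0, 0, 0, -1], [0, 0, 0, 0, -1], [0, 0, 0, 0, -1]]])

```text
clock: 33.3
tcp_pos: [577.7, 19.4, 265.0]
ee_rot: [0.0, 1.0, 0.005, -0.001]
wrist_force: [-0.0, -0.1, -0.1]
opening: 1.002
```

```bash
python3 -c "
from look import *
st(); look('scene','s17'); 
p=cv2.imread('pics/s17.png'); cv2.imwrite('pics/s17c.png',cv2.resize(p[130:330,220:440],None,fx=3,fy=3,interpolation=cv2.INTER_CUBIC))
look('top','t17')"
```

```text
t 33.3 tcp [577.7  19.4 265. ] yaw 0.56 jig 0.5 -0.5 q [-0.22  0.47  0.21  1.65 -0.11  1.04 -1.54] F [-0.  -0.1 -0.1] open 1.002
```

View pics/s17c.png

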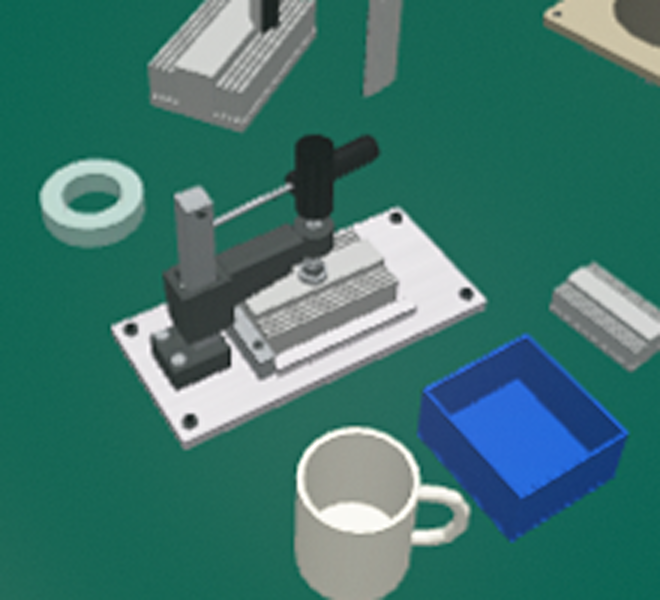

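The view shows the heatsink against the stop at (255,345), the foot on it at (313,275), the jaw holding by itself and the bystanders unmoved.

```bash
python3 -c "
from station import env
print(env.hand_in())"
```

```text
the job is handed in; nothing more can be done
None
```

The job is done and handed in at about 33 s. I can't measure the clamp force directly, so 50 N is an estimate from the turn, and the hand-in gave no verdict.

- **Heatsink:** I pushed the middle-sized one (in the jig) home with shut fingers. It stopped moving under about 11 N, and the pictures show it against the end stop.
- **Jaw:** I pressed its arm close to the bar, about 51 mm down, until the foot sat on the heatsink and it bound. The last reading was 21 N vertically, followed by one more 0.6 mm nudge that I did not read.
- **Handle:** I turned it clockwise about 3.4 rad in one grip, a little over half a turn, so the foot should press with about 50 N. Vertical force stayed near zero.
- **Last checks:** After release the wrist force was about zero. The pictures show the heatsink home, the foot on it, the jaw holding by itself, and the mug, tape, bin and screwdriver where they were.

**Disagreements:**
- **Torque readings:** they were noisy. I read 0.19–0.22 N m while turning, which matches firmly tight, but values near zero once the arm stood still.
- **Side load:** the grip left 3–5 N sideways on the handle until I opened the fingers.
- **Position estimates:** the top and wrist cameras differed by 1–2 mm on where the jig stood, within their stated accuracy.

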